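# Seat a desk microphone puck in its charging dock

## Robot

A 6-joint arm with a two-finger parallel gripper is mounted at the origin on the work surface. World frame = base frame: x ahead of the robot, y to its left, z up, the work surface at z = 0. Lengths are in m, angles in rad, forces in N, time in s.
With the tool pointing down it reaches from about 0.225 to 0.875 m from the base axis. Payload 3.4 kg.
Tool frame: the origin (TCP) lies at the very end of the fingers, on their centre line; the grasp point (between the pads) lies 19 mm behind it; z points along the fingers, y is the line along which they close (so a half turn about z gives the same grasp; the last joint's range is limited). The gripper opens to 85 mm and grips with 20 to 120 N. Pads are 22 mm wide; open, the fingers measure 114 mm over their backs; the gripper's body (76 mm by 85 mm) begins 54 mm behind the grasp point. The pads swing forward as they close: fully open they stand 13 mm farther back than shut.
Start: joints at [0.99, 0.276, 1.505, -0, 1.361, -0.121], TCP at [0.255, 0.515, 0.231] pointing down, gripper open.
Joint ranges: [-2.89, 2.89], [-0.75, 2.08], [0.22, 2.7], [-1.18, 4.32], [0.11, 2.71], [-2.7, 2.7]. Speed limits (rad/s): [2.57, 2.57, 3.14, 3.14, 3.14, 3.14].

## Interface

Orientations are given as a unit quaternion [w, x, y, z].
In Python, from rig import get_state, optics, sign_off gives the robot as it stands.
- The arm moves only by the tool send_rows, never from a script. Its argument "increments" is a list of rows, each an object with "gripper": the gripper's target within -1 to 1 (shut at 1, half-way at 0, fully open at -1); "linear": the shift along the world's x, y, z in m, a list of three; "delta_rot": the turn, a rotation vector about the world's x, y, z in rad, a list of three. In form: [{"gripper": gripper, "linear": [dx, dy, dz], "delta_rot": [rx, ry, rz]}, ...]. A call has 1 to 8 rows; each row is the pose to reach, as a shift and turn from the pose commanded when the call began; what a row does not reach only later rows make up. A row lasts 1/10 s, in which the tool goes at most 50 mm and 8.59 degrees, less where a joint would pass 70% of its speed; a pose out of reach is approached as far as the arm can. A call with a gripper value outside its range is refused whole. The fingers move at their own pace and stop on an object; "newtons" is the grip in N (left out, the last holds). Time passes only in rows, so rows that repeat a pose let the fingers close. It gives the time, the measured TCP pose, the force, the opening and the grip force at its end, in the units of the state.
- get_state(): the state, without advancing time (a new reading comes with each control period).
- optics.get_image(name): name is "side" or "top" or "wrist"; returns a dict with "pixels" (400x640x3 uint8, blue, green, red), "K" (3x3 intrinsics, pixels), "k1" (the pictures are not rectified: a ray, as slopes to the right and down, at radius r is drawn at 1 + k1 r^2 times it, then the intrinsics apply), "rvec" (rotation vector, rad) and "tvec" (3), from world to camera coordinates, as OpenCV has them; the wrist camera has in their place "T_tool_cam" (4x4, takes a point from camera to tool coordinates, whose origin is the TCP and whose axes are the flange's). Camera axes: x right, y down, z forward; pixel columns grow to the right and rows downward; lengths in m; the calibration is good to about 2 mm. A picture is of the moment at which its call begins: read the wrist's pose just before it. There is no depth.
- sign_off(): hands the job in; it is judged then, once.
The state is a dict: "clock": time; "qpos": joint angles; "qd": joint speeds; "effort": joint torques, N m; "position": TCP position; "ee_rot": TCP orientation; "contact_force": force on the tool from outside, world axes, zero at the start; "moment": the same for the moment, N m; "width": finger opening in m; "gripper_force": force on a finger pad.
Only numpy, scipy, OpenCV 4.12 (cv2) and the standard library are available. Lean on these libraries where they do the work, as an engineer would, in place of code of your own. Each camera call takes 0.05 s, during which the arm holds its last target. There are 200 camera calls.

## Task

Put the round microphone puck on charge: lay it gently, flat, grille up, on the bare open end of the charging dock's plate, then slide it along the plate between the rails until it drops into the charging pocket. The pocket's place along the channel is adjustable and not known, so feel for it: keep the puck down on the plate all the way (never carry it over the railed channel), push only lightly, and stop as soon as it drops in and the pocket holds it, pressing it there for a moment with about 5 N and never more than 15 N to be sure. Leave the puck sitting fully down in the pocket, let go of it, and leave the other things on the desk where they are.

Things in the scene. Friction and masses are not known exactly. Their poses are not given: they have to be found in the camera images.
- puck_center (a point): centre (half-way up) of the loose microphone puck: a plain black round disc, 44 mm across and 14 mm thick, its upper edge rounded over the top 3 mm, about 50 g, lying flat on the desk with its dark metal grille up. z axis = the disc's axis, up. It is gripped across its 44 mm from above. (The clear tape roll also lying there, 60 mm across with a hole, is not it.)
- puck: the same puck; origin at the centre of its underside, z up through the grille
- dock: fixed grey charging dock, 200 mm long (its x), 80 mm wide (its y), 24 mm high; origin: centre of its underside, on the desk; z up. An aluminium plate, top 20 mm above the origin, runs its whole length along x and sticks out 0 to 50 mm beyond either end. At the open end (x -100 to -55 mm) the plate is bare, 72 mm free between outer lips 4 mm high. Pushing goes towards +x.
- open_end (a point): point on the plate's top in the middle of the dock's open end (dock x = -72 mm, y = 0), where the puck is to be laid; axes as the dock's. Laid off the middle line, the puck can catch for a moment on the flared rails on its way: ease back and go on (it has then not dropped)
- channel (a point): point on the plate's top, on the channel's middle line (dock x = +30 mm, y = 0); axes as the dock's. Rails 4 mm high, flared from x = -55 to -26 mm, leave a channel 47.5 mm wide on to an end stop (8 mm high) at x = +94 mm. The pocket, round, 48 mm across, 3 mm deep, lies on the middle line anywhere within 25 mm of this point along x: adjustable, now locked, not measured.
- end_stop (a point): point on the plate's top at the foot of the end stop (dock x = +94 mm). The puck slides with almost no force; pushed slowly, it falls into the pocket by its own weight: its top then stands 11 mm above the plate instead of 14 mm, and the pocket's wall holds it, so that the pushing force rises sharply (press with about 5 N; more than 15 N is too much).
- tape: bystander: roll of clear tape lying flat, 60 mm outer diameter, 38 mm hole, 18 mm high; origin at the centre of its underside
- mouse: bystander: black computer mouse, 105 x 60 x 32 mm; origin at the centre of its underside
- calculator: bystander: black pocket calculator, 75 x 140 x 14 mm; origin at the centre of its underside
- stapler: bystander: black stapler, 140 x 36 x 55 mm, long along its x; origin at the centre of its underside
- pen: bystander: pen lying along its x, 154 mm long, 9 mm thick; origin under its middle
- mug: bystander: white mug, 80 mm across, 90 mm high, handle to its +y; origin at the centre of its underside
- note_pad: bystander: block of yellow note paper, 75 x 75 x 18 mm; origin at the centre of its underside
Mind the look-alikes: they are no part of the job. Leave any orange, purple or yellow look-alike of the puck alone.

How it is judged:
By the outcome, as a careful person would: the job done as asked, in the order asked, and still so for the second after the job is handed in, with the robot touching nothing.
It also fails if it takes over 61 s, if anything falls off the work surface, if the arm or the gripper's body presses on something with over 40 N, if the wrist force passes 120 N, or if a joint passes its speed limit or range.

## Working session

There is one attempt and no reset: what is moved stays moved. The work goes in short steps, Python scripts to look and compute and a tool call to move; the robot and the scene stay as the last step left them, time stands still between calls to the robot, and variables do not carry over. Pictures are saved under pics/ and viewed, at most 10 in all, crops included, and the job is handed in when it is done.

Besides the shell and the picture viewer there is one more tool, called after "Request:" as name([rows], argument=value, ...), one row to a line, values as JSON. send_rows: Moves the arm, as the interface text tells. Its arguments: {"type":"object","properties":{"increments":{"type":"array"},"newtons":{"type":"number"}},"required":["increments"]}

```bash
mkdir -p pics; cat > h.py <<'E'
import numpy as np, cv2
from rig import get_state, optics, sign_off
from scipy.spatial.transform import Rotation as R
def cam(name):
    s=get_state(); d=optics.get_image(name)
    if 'rvec' in d:
        Rm=cv2.Rodrigues(np.array(d['rvec'],float))[0]; t=np.array(d['tvec'],float).ravel()
        C=-Rm.T@t; Rw=Rm.T
    else:
        q=s['ee_rot']; Rt=R.from_quat([q[1],q[2],q[3],q[0]]).as_matrix(); T=np.array(d['T_tool_cam'])
        Rw=Rt@T[:3,:3]; C=Rt@T[:3,3]+np.array(s['position'])
    return d,Rw,C
def ray(c,px,z):
    d,Rw,C=c; K=np.array(d['K']); px=np.atleast_2d(np.array(px,float))
    u=cv2.undistortPoints(px[:,None],K,np.array([d['k1'],0,0,0,0.]))[:,0]
    v=np.c_[u,np.ones(len(u))]@Rw.T
    return C+v*((z-C[2])/v[:,2])[:,None]
def proj(c,P):
    d,Rw,C=c; Rm=Rw.T
    return cv2.projectPoints(np.atleast_2d(np.array(P,float)),cv2.Rodrigues(Rm)[0],-Rm@C,np.array(d['K']),np.array([d['k1'],0,0,0,0.]))[0][:,0]
E
python3 - <<'E'
from h import *
for n in('top','side'):
    c=cam(n); cv2.imwrite(f'pics/{n}0.png',c[0]['pixels']); print(n,c[2],c[1][:,2],c[0]['K'][0],c[0]['k1'])
s=get_state();print(s['position'],s['ee_rot'],s['contact_force'],s['width'])
E
```

```text
top [ 0.31584068 -0.10351343  1.1412429 ] [ 0.22058325  0.00886037 -0.97532791] [486.55648505   0.         315.13878059] -0.005196060646472366
side [ 0.16933265 -0.78916858  0.77227004] [ 0.37057905  0.65757568 -0.65594618] [455.96975743   0.         315.06945162] -0.07779399648382054
[0.25489967 0.51489142 0.2305152 ] [-2.99078656e-04  2.27892490e-01  9.73685941e-01 -7.82207310e-04] [-0.38444721  0.39746512 -0.56099434] 0.08543909870144459
```

View pics/top0.png

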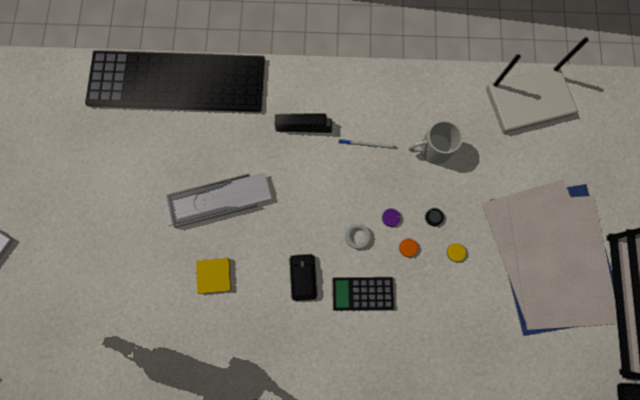

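View pics/side0.png

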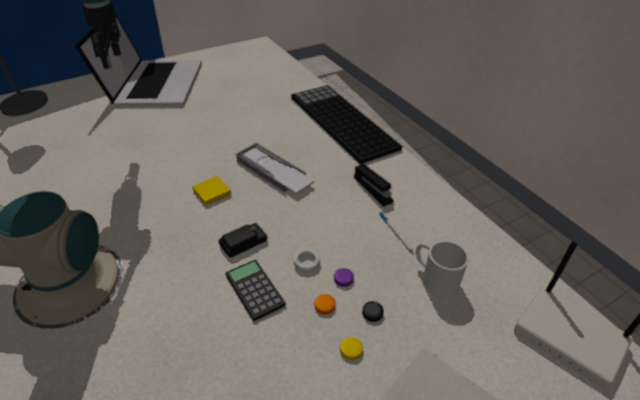

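Top view: tape (359,237), purple disc (391,217), orange disc (409,248), yellow disc (456,253), black disc (434,217). The black one fits, being plain black, round and without a hole. The dock is at about (220,200). I'll enlarge both to confirm.

```bash
python3 - <<'E'
from h import *
c=cam('top'); im=c[0]['pixels']
a=cv2.resize(im[165:235,155:285],None,fx=6,fy=6,interpolation=cv2.INTER_CUBIC)[:, :780]
b=cv2.resize(im[195:240,370:470],(400,180),interpolation=cv2.INTER_CUBIC)
out=np.zeros((600,780,3),np.uint8); out[:420]=a; out[420:600,:400]=b
s=cam('side'); 
out[420:600,400:780]=cv2.resize(s[0]['pixels'][138:198,230:320],(380,180),interpolation=cv2.INTER_CUBIC)
cv2.imwrite('pics/crop1.png',out)
for c,box in((c,(200,235,415,455)),(s,(295,328,355,390))):
    im=c[0]['pixels']; r0,r1,c0,c1=box
    g=im[r0:r1,c0:c1].max(2); m=(g<75).astype(np.uint8)
    n,l,st,ce=cv2.connectedComponentsWithStats(m); k=1+st[1:,4].argmax()
    p=ce[k]+[c0,r0]; print(p,st[k],ray(c,p,0.009))
E
```

```text
[434.56428571 217.1       ] [ 10   8  20  19 280] [[ 0.53236005 -0.37711233  0.009     ]]
[372.52303523 312.00813008] [  7   6  21  22 369] [[ 0.53229695 -0.38206732  0.009     ]]
```

View pics/crop1.png

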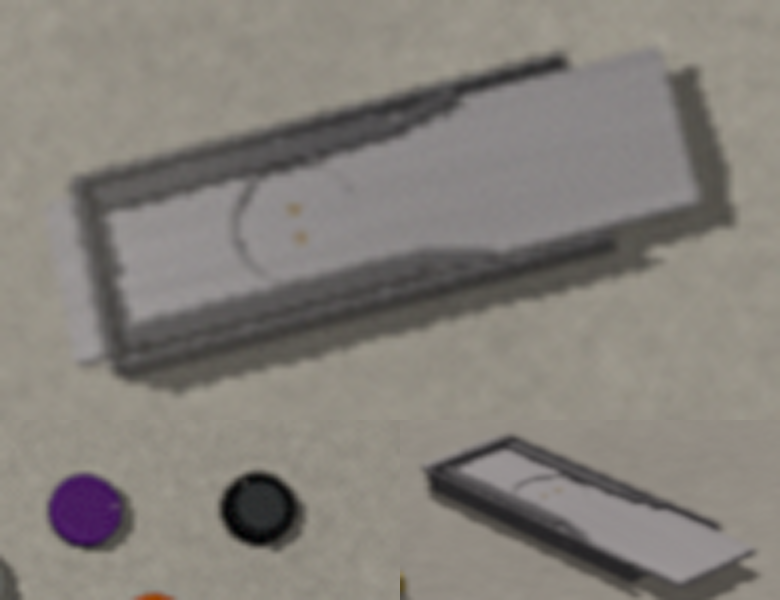

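The crop confirms the black disc with a grey grille at px (434,217). The dock's end stop is on the image left, the pocket ring and contacts are near px (204,202), and the open end is on the image right with the plate sticking out.

```bash
python3 - <<'E'
from h import *
c=cam('top')
q=np.array([(565,62),(75,182),(120,372),(615,245),(295,210),(300,238),(660,55),(698,200)],float)
p=(q+.5)/6-.5+[155,165]
w=ray(c,p,0.024); w[4:]=ray(c,p[4:],0.02); print(w.round(4))
for i,j in((0,1),(3,2),(1,2),(0,3)): d=w[j]-w[i]; print(i,j,np.linalg.norm(d),np.degrees(np.arctan2(d[1],d[0])))
q=R.from_quat(np.array(get_state()['ee_rot'])[[1,2,3,0]]).as_matrix(); print(q.round(3)); print(cam('wrist')[0]['T_tool_cam'])
E
```

```text
[[0.6157 0.0664 0.024 ]
 [0.56   0.2557 0.024 ]
 [0.4854 0.2304 0.024 ]
 [0.5424 0.0419 0.024 ]
 [0.5527 0.1692 0.02  ]
 [0.5416 0.1662 0.02  ]
 [0.621  0.0294 0.02  ]
 [0.5625 0.0109 0.02  ]]
0 1 0.19730260346927822 106.38173469592675
3 2 0.19694653414022495 106.83350191428838
1 2 0.07879035779710104 -161.32551507167756
0 3 0.07722482023545289 -161.5479315277787
[[-0.896  0.444 -0.   ]
 [ 0.444  0.896 -0.001]
 [ 0.    -0.001 -1.   ]]
[[-1.59675428e-04 -9.47817959e-01 -3.18812000e-01  8.05100274e-02]
 [ 9.99999967e-01 -2.14741175e-04  1.37573616e-04 -7.92934728e-04]
 [-1.98856808e-04 -3.18811967e-01  9.47817962e-01 -1.41352184e-01]
 [ 0.00000000e+00  0.00000000e+00  0.00000000e+00  1.00000000e+00]]
```

Request:
send_rows([
  {"gripper": -1,"linear": [0.0115,-0.037,0],"delta_rot": [0,0,-0.1]},
  {"gripper": -1,"linear": [0.023,-0.0745,0],"delta_rot": [0,0,-0.2]},
  {"gripper": -1,"linear": [0.0345,-0.112,0],"delta_rot": [0,0,-0.3]},
  {"gripper": -1,"linear": [0.046,-0.149,0],"delta_rot": [0,0,-0.4]},
  {"gripper": -1,"linear": [0.0575,-0.186,0],"delta_rot": [0,0,-0.5]},
  {"gripper": -1,"linear": [0.069,-0.2235,0],"delta_rot": [0,0,-0.6]},
  {"gripper": -1,"linear": [0.0805,-0.261,0],"delta_rot": [0,0,-0.7]},
  {"gripper": -1,"linear": [0.092,-0.298,0],"delta_rot": [0,0,-0.795]},
])

```text
clock: 1.1
position: [0.3473, 0.2158, 0.2315]
ee_rot: [0.0, 0.589, 0.808, 0.0]
contact_force: [1.9, -0.1, 0.3]
width: 0.085
gripper_force: 0.0
```

Request:
send_rows([
  {"gripper": -1,"linear": [0.0115,-0.037,0],"delta_rot": [0,0,-0.1]},
  {"gripper": -1,"linear": [0.023,-0.0745,0],"delta_rot": [0,0,-0.2]},
  {"gripper": -1,"linear": [0.0345,-0.112,0],"delta_rot": [0,0,-0.3]},
  {"gripper": -1,"linear": [0.046,-0.149,0],"delta_rot": [0,0,-0.4]},
  {"gripper": -1,"linear": [0.0575,-0.186,0],"delta_rot": [0,0,-0.5]},
  {"gripper": -1,"linear": [0.069,-0.2235,0],"delta_rot": [0,0,-0.6]},
  {"gripper": -1,"linear": [0.0805,-0.261,0],"delta_rot": [0,0,-0.7]},
  {"gripper": -1,"linear": [0.092,-0.298,0],"delta_rot": [0,0,-0.795]},
])

```text
clock: 1.9
position: [0.4394, -0.0824, 0.2315]
ee_rot: [0.0, 0.856, 0.517, 0.0]
contact_force: [0.3, 0.2, 0.2]
width: 0.0854
gripper_force: 0.0
```

Request:
send_rows([
  {"gripper": -1,"linear": [0.0115,-0.037,0],"delta_rot": [0,0,-0.1]},
  {"gripper": -1,"linear": [0.023,-0.0745,0],"delta_rot": [0,0,-0.2]},
  {"gripper": -1,"linear": [0.0345,-0.112,-0.005],"delta_rot": [0,0,-0.3]},
  {"gripper": -1,"linear": [0.046,-0.149,-0.01],"delta_rot": [0,0,-0.4]},
  {"gripper": -1,"linear": [0.0575,-0.186,-0.015],"delta_rot": [0,0,-0.5]},
  {"gripper": -1,"linear": [0.069,-0.2235,-0.02],"delta_rot": [0,0,-0.6]},
  {"gripper": -1,"linear": [0.0805,-0.261,-0.025],"delta_rot": [0,0,-0.7]},
  {"gripper": -1,"linear": [0.092,-0.298,-0.03],"delta_rot": [0,0,-0.795]},
])

```text
clock: 2.7
position: [0.5314, -0.3803, 0.2009]
ee_rot: [-0.0, 0.989, 0.146, 0.0]
contact_force: [0.3, -0.6, -0.3]
width: 0.0855
gripper_force: 0.0
```

Request:
send_rows([
  {"gripper": -1,"linear": [0,0,0],"delta_rot": [0,0,0]},
  {"gripper": -1,"linear": [0,0,0],"delta_rot": [0,0,0]},
])

```text
clock: 2.9
position: [0.5309, -0.3791, 0.2003]
ee_rot: [-0.001, 0.989, 0.148, -0.001]
contact_force: [-0.7, -0.0, -0.1]
width: 0.0856
gripper_force: 0.0
```

```bash
python3 - <<'E'
from h import *
s=get_state(); q=R.from_quat(np.array(s['ee_rot'])[[1,2,3,0]]).as_matrix(); print(s['clock'],s['position'],q.round(3),s['qpos'],s['contact_force'])
c=cam('wrist'); im=c[0]['pixels']; cv2.imwrite('pics/w1.png',im)
m=(im.max(2)<80).astype(np.uint8)
n,l,st,ce=cv2.connectedComponentsWithStats(m)
for k in range(1,n):
    if st[k,4]>300: print(st[k],ce[k],ray(c,ce[k],.012))
E
```

```text
2.9 [ 0.53087207 -0.3790983   0.20034778] [[ 0.956  0.292 -0.001]
 [ 0.292 -0.956  0.002]
 [-0.001 -0.002 -1.   ]] [-7.26895696e-01  4.10062640e-01  1.37723521e+00  3.22711493e-04
  1.35625571e+00  5.47696806e-01] [-0.7389799  -0.04973474 -0.09210461]
[ 334    0  143   33 2371] [399.699283    15.07001265] [[ 0.68691547 -0.41082769  0.012     ]]
[593   0  47  15 420] [619.90238095   5.50714286] [[ 0.76024348 -0.59656694  0.012     ]]
[125 138  28  53 349] [143.42406877 159.44126074] [[ 0.49746446 -0.21977559  0.012     ]]
[ 289  144   46   47 1621] [311.6477483  166.98704503] [[ 0.53734606 -0.37761866  0.012     ]]
[   0  175   37   94 2710] [ 14.48819188 224.14501845] [[ 0.38689841 -0.09195738  0.012     ]]
[    0   235   224   165 21240] [127.07942561 329.92947269] [[ 0.29003018 -0.22801938  0.012     ]]
[  226   254   414   146 28003] [499.99750027 345.81587687] [[ 0.39631753 -0.65429389  0.012     ]]
```

View pics/w1.png

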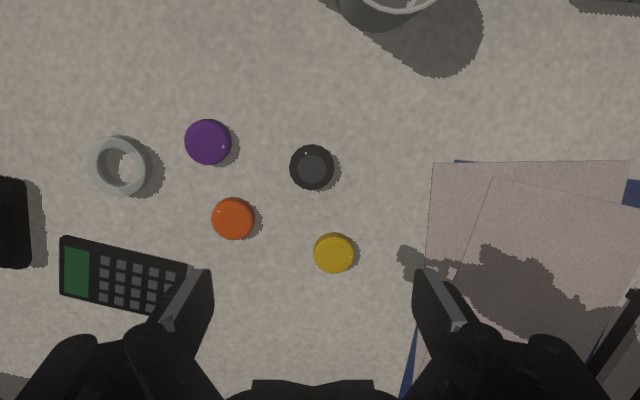

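The wrist view shows the black puck at (312,167), with the purple, orange and yellow discs well clear of it. I'll go lower and refine.

Request:
send_rows([
  {"gripper": -1,"linear": [0.001,0,-0.025],"delta_rot": [0,0,0]},
  {"gripper": -1,"linear": [0.002,0,-0.055],"delta_rot": [0,0,0]},
  {"gripper": -1,"linear": [0.003,0,-0.085],"delta_rot": [0,0,0]},
  {"gripper": -1,"linear": [0.003,0,-0.11],"delta_rot": [0,0,0]},
  {"gripper": -1,"linear": [0.003,0,-0.12],"delta_rot": [0,0,0]},
  {"gripper": -1,"linear": [0.003,0,-0.12],"delta_rot": [0,0,0]},
  {"gripper": -1,"linear": [0.003,0,-0.12],"delta_rot": [0,0,0]},
])

```text
clock: 3.65
position: [0.5349, -0.3787, 0.0828]
ee_rot: [0.001, 0.989, 0.148, 0.001]
contact_force: [0.4, 0.6, -0.1]
width: 0.085
gripper_force: 0.0
```

```bash
python3 - <<'E'
from h import *
print(get_state()['position'])
c=cam('wrist'); im=c[0]['pixels']; cv2.imwrite('pics/w2.png',im)
m=(im.max(2)<80).astype(np.uint8)
n,l,st,ce=cv2.connectedComponentsWithStats(m)
for k in range(1,n):
    if st[k,4]>1000: print(st[k],ce[k],ray(c,ce[k],.008))
E
```

```text
[ 0.53490107 -0.37865502  0.08278742]
[ 461    0  107   61 2695] [515.60630798  20.09795918] [[ 0.68393593 -0.45659678  0.008     ]]
[  27  168   54   79 1073] [ 61.7334576  199.22460391] [[ 0.49752688 -0.21654512  0.008     ]]
[ 276  179   67   68 3507] [309.18648417 212.72683205] [[ 0.53697725 -0.3775788   0.008     ]]
[  402   258   238   142 21862] [513.42891776 346.62359345] [[ 0.47646217 -0.5630372   0.008     ]]
[    0   269   224   131 18166] [112.69762193 352.13294066] [[ 0.37956217 -0.26366176  0.008     ]]
[ 226  380  175   20 2584] [312.47136223 390.9125387 ] [[ 0.3904182  -0.42475562  0.008     ]]
```

Request:
send_rows([
  {"gripper": -1,"linear": [0.001,0.0005,-0.025],"delta_rot": [0,0,0]},
  {"gripper": -1,"linear": [0.001,0.0005,-0.05],"delta_rot": [0,0,0]},
  {"gripper": -1,"linear": [0.001,0.0005,-0.07],"delta_rot": [0,0,0]},
  {"gripper": -1,"linear": [0.001,0.0005,-0.078],"delta_rot": [0,0,0]},
  {"gripper": -1,"linear": [0.001,0.0005,-0.082],"delta_rot": [0,0,0]},
  {"gripper": -1,"linear": [0.001,0.0005,-0.082],"delta_rot": [0,0,0]},
  {"gripper": -0.3,"linear": [0.001,0.0005,-0.082],"delta_rot": [0,0,0]},
  {"gripper": -0.3,"linear": [0.001,0.0005,-0.082],"delta_rot": [0,0,0]},
], newtons=20)

```text
clock: 4.5
position: [0.5359, -0.3788, 0.0006]
ee_rot: [0.001, 0.989, 0.148, 0.001]
contact_force: [0.3, 0.5, 0.2]
width: 0.0591
gripper_force: 0.0
```

Request:
send_rows([
  {"gripper": 0.2,"linear": [0,0,0],"delta_rot": [0,0,0]},
  {"gripper": 0.2,"linear": [0,0,0],"delta_rot": [0,0,0]},
  {"gripper": 0.2,"linear": [0,0,0],"delta_rot": [0,0,0]},
  {"gripper": 0.2,"linear": [0,0,0],"delta_rot": [0,0,0]},
  {"gripper": 0.2,"linear": [0,0,0],"delta_rot": [0,0,0]},
])

```text
clock: 5.0
position: [0.5356, -0.3785, 0.0004]
ee_rot: [0.001, 0.989, 0.148, 0.0]
contact_force: [-0.8, 0.7, 5.8]
width: 0.0427
gripper_force: 20.3
```

Request:
send_rows([
  {"gripper": 0.2,"linear": [0,0,0.005],"delta_rot": [0,0,0]},
  {"gripper": 0.2,"linear": [0,0,0.02],"delta_rot": [0,0,0]},
  {"gripper": 0.2,"linear": [0,0,0.045],"delta_rot": [0,0,0]},
  {"gripper": 0.2,"linear": [0,0,0.07],"delta_rot": [0,0,0]},
  {"gripper": 0.2,"linear": [0.003,0.02,0.095],"delta_rot": [0,0,0]},
  {"gripper": 0.2,"linear": [0.006,0.05,0.12],"delta_rot": [0,0,0]},
  {"gripper": 0.2,"linear": [0.009,0.09,0.13],"delta_rot": [0,0,0]},
  {"gripper": 0.2,"linear": [0.012,0.13,0.13],"delta_rot": [0,0,0]},
])

```text
clock: 5.8
position: [0.5483, -0.2479, 0.1315]
ee_rot: [0.001, 0.989, 0.147, 0.002]
contact_force: [0.5, 0.6, -0.9]
width: 0.0424
gripper_force: 20.5
```

Request:
send_rows([
  {"gripper": 0.2,"linear": [0.003,0.04,0],"delta_rot": [0,0,0]},
  {"gripper": 0.2,"linear": [0.006,0.08,0],"delta_rot": [0,0,0]},
  {"gripper": 0.2,"linear": [0.009,0.12,0],"delta_rot": [0,0,0]},
  {"gripper": 0.2,"linear": [0.012,0.16,0],"delta_rot": [0,0,0]},
  {"gripper": 0.2,"linear": [0.015,0.2,0],"delta_rot": [0,0,0]},
  {"gripper": 0.2,"linear": [0.018,0.24,0],"delta_rot": [0,0,0]},
  {"gripper": 0.2,"linear": [0.021,0.275,0],"delta_rot": [0,0,0]},
  {"gripper": 0.2,"linear": [0.024,0.305,0],"delta_rot": [0,0,0]},
])

```text
clock: 6.6
position: [0.5709, 0.0588, 0.1293]
ee_rot: [-0.0, 0.989, 0.148, -0.0]
contact_force: [-0.3, 0.7, 0.3]
width: 0.0429
gripper_force: 20.5
```

Request:
send_rows([
  {"gripper": 0.2,"linear": [0,0.01,0],"delta_rot": [0,0,0]},
  {"gripper": 0.2,"linear": [0,0.01,0],"delta_rot": [0,0,0]},
  {"gripper": 0.2,"linear": [0,0.01,0],"delta_rot": [0,0,0]},
])

```text
clock: 6.9
position: [0.571, 0.066, 0.1292]
ee_rot: [0.0, 0.989, 0.148, -0.0]
contact_force: [-0.6, -0.5, -0.8]
width: 0.0426
gripper_force: 20.6
```

```bash
python3 - <<'E'
from h import *
s=get_state(); print(s['position'],s['qpos'])
c=cam('wrist'); im=c[0]['pixels']; cv2.imwrite('pics/w3.png',im)
import pickle; pickle.dump(c,open('w3.pkl','wb'))
D=np.array([.5509,.1486,0]);X=np.array([-.292,.956,0]);Y=np.array([-.956,-.292,0])
for a in((-100,40,24),(100,40,24),(100,-40,24),(-100,-40,24),(-72,0,20),(20,0,20)): print(a,proj(c,D+a[0]*X/1e3+a[1]*Y/1e3+[0,0,a[2]/1e3]).round(1))
E
```

```text
[0.57100457 0.06599614 0.12920727] [-5.28420853e-03  3.49991702e-01  1.66251597e+00 -1.17572262e-03
  1.12945058e+00  1.26895172e+00]
(-100, 40, 24) [[329.8 244.2]]
(100, 40, 24) [[ 77.8 242.9]]
(100, -40, 24) [[ 55.4 142.4]]
(-100, -40, 24) [[331.6 140.4]]
(-72, 0, 20) [[292.9 193.2]]
(20, 0, 20) [[171.  193.2]]
```

View pics/w3.png

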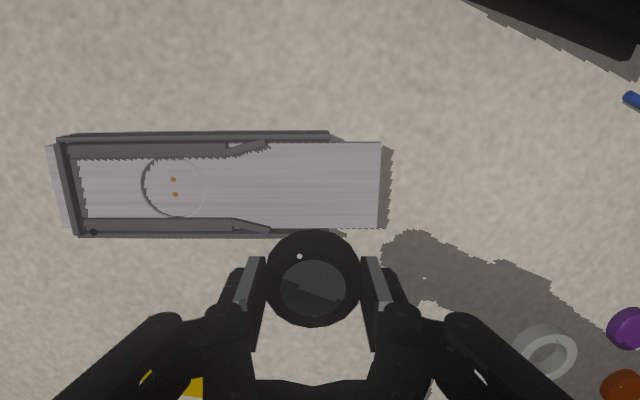

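The wrist view shows the puck held flat. The pocket ring is centred at about (174,187), the rail inner edges are at rows 157 and 219, and the plate's open edge runs (380,142)-(377,228). The middle line is about 5 px off my estimate, so I'll refine it.

```bash
python3 - <<'E'
from h import *
import pickle; c=pickle.load(open('w3.pkl','rb')); im=c[0]['pixels']
g=cv2.cvtColor(im,cv2.COLOR_BGR2GRAY)
for x in (100,125,205,220,290,300,340,360): print(x,[int(y) for y in range(125,242) if abs(int(g[y+1,x])-int(g[y-1,x]))>22])
for y in (165,185,205): print(y,[int(x) for x in range(40,392) if abs(int(g[y,x+1])-int(g[y,x-1]))>18])
P={'pocket':((174,187),.017),'pl1':((380,142),.02),'pl2':((377,228),.02),'ra':((100,157),.024),'rb':((220,157),.024),'rc':((100,219),.024),'rd':((220,219),.024),'lipTR':((330,132),.024),'lipTL':((57,137),.024),'lipBL':((78,237),.024)}
for k,(p,z) in P.items(): print(k,ray(c,p,z).round(4))
E
```

```text
100 [131, 132, 133, 136, 141, 144, 158, 159, 216, 217, 218, 230, 233, 237, 238]
125 [131, 132, 133, 144, 160, 161, 216, 217, 218, 237, 238, 239]
205 [130, 131, 132, 143, 157, 158, 216, 217, 230, 231, 233, 237, 238, 239]
220 [129, 130, 131, 139, 143, 156, 157, 216, 217, 237, 238, 239]
290 [129, 130, 131, 134, 142, 143, 227, 228, 229, 234]
300 [129, 130, 131, 134, 142, 143, 227, 228, 229]
340 [137, 138, 142, 143, 227, 229, 230, 231, 236, 237]
360 [140, 141, 143, 227, 229]
165 [56, 57, 58, 63, 64, 70, 71, 77, 78, 145, 146, 147, 149, 150, 152, 153, 154, 379, 380, 381, 390, 391]
185 [61, 62, 67, 68, 74, 75, 80, 81, 82, 140, 141, 143, 144, 145, 378, 379, 389, 390, 391]
205 [65, 66, 72, 73, 79, 80, 84, 85, 148, 149, 150, 151, 153, 154, 377, 378, 387, 388, 389]
pocket [[0.5494 0.1673 0.017 ]]
pl1 [[0.6269 0.0309 0.02  ]]
pl2 [[0.5638 0.0098 0.02  ]]
ra [[0.5587 0.2219 0.024 ]]
rb [[0.584  0.1372 0.024 ]]
rc [[0.5097 0.2167 0.024 ]]
rd [[0.5374 0.127  0.024 ]]
lipTR [[0.6235 0.0676 0.024 ]]
lipTL [[0.5643 0.255  0.024 ]]
lipBL [[0.4888 0.2327 0.024 ]]
```

```bash
python3 - <<'E'
from h import *
import pickle; c=pickle.load(open('w3.pkl','rb')); im=c[0]['pixels']
g=cv2.cvtColor(im,cv2.COLOR_BGR2GRAY)
m=(g[224:335,258:370]<70).astype(np.uint8)
for r in (232,238,245,315,322,326): 
    x=np.where(m[r-224,7:103])[0]; print(r,x.min()+265,x.max()+265)
# circle from top/bottom rows at col 313
col=np.where(g[224:335,313]<60)[0]+224; print(col.min(),col.max(), np.abs(np.diff(g[224:336,313].astype(int))).round())
print(ray(c,(313,278.5),.129+.010), proj(c,[0.571,0.066,.139]))
E
```

```text
232 269 331
238 283 341
245 276 349
315 278 346
322 289 334
326 302 322
229 327 [  3   1   2  45  45   8   2   0   0   1   2   1   1   1   1   0   2   0
   2   1   1   2   2   0   0   1   2   2   1   1   0   1   0   0   2  20
   1   1   3   1   1   1   1   2   2   0   2   1   1   3   2   1   0   2
   2   2   0   2   0   0   0   0   0   0   0   1   1   1   3  12   1   0
   1   1   0   1   2   1   0   3   3   3   3   2   0   1   1   1   3   2
  11   4  10   2   0   1   1   2   2   2   1   0  19 100   6   2   2   1
   0   1   3]
[[0.57502258 0.06533438 0.139     ]] [[308.78948275 285.88946371]]
```

Request:
send_rows([
  {"gripper": 0.2,"linear": [0.001,0.005,-0.02],"delta_rot": [0,0,0]},
  {"gripper": 0.2,"linear": [0.002,0.011,-0.045],"delta_rot": [0,0,0]},
  {"gripper": 0.2,"linear": [0.003,0.0155,-0.07],"delta_rot": [0,0,0]},
  {"gripper": 0.2,"linear": [0.003,0.0155,-0.09],"delta_rot": [0,0,0]},
  {"gripper": 0.2,"linear": [0.003,0.0155,-0.1],"delta_rot": [0,0,0]},
  {"gripper": 0.2,"linear": [0.003,0.0155,-0.103],"delta_rot": [0,0,0]},
  {"gripper": 0.2,"linear": [0.003,0.0155,-0.104],"delta_rot": [0,0,0]},
  {"gripper": 0.2,"linear": [0.003,0.0155,-0.104],"delta_rot": [0,0,0]},
])

```text
clock: 7.75
position: [0.575, 0.0819, 0.0262]
ee_rot: [0.0, 0.989, 0.148, 0.001]
contact_force: [-0.0, 0.5, 0.3]
width: 0.0423
gripper_force: 20.6
```

Request:
send_rows([
  {"gripper": 0.2,"linear": [0,0,-0.0005],"delta_rot": [0,0,0]},
  {"gripper": 0.2,"linear": [0,0,-0.001],"delta_rot": [0,0,0]},
  {"gripper": 0.2,"linear": [0,0,-0.002],"delta_rot": [0,0,0]},
  {"gripper": 0.2,"linear": [0,0,-0.002],"delta_rot": [0,0,0]},
])

```text
clock: 8.15
position: [0.5742, 0.0824, 0.0234]
ee_rot: [0.0, 0.989, 0.148, 0.0]
contact_force: [0.6, 0.1, -0.2]
width: 0.0425
gripper_force: 20.6
```

Request:
send_rows([
  {"gripper": 0.2,"linear": [0,0,-0.0007],"delta_rot": [0,0,0]},
  {"gripper": 0.2,"linear": [0,0,-0.0015],"delta_rot": [0,0,0]},
  {"gripper": 0.2,"linear": [0,0,-0.0015],"delta_rot": [0,0,0]},
])

```text
clock: 8.45
position: [0.5741, 0.0823, 0.0217]
ee_rot: [0.0, 0.989, 0.148, -0.0]
contact_force: [0.6, -0.6, -0.6]
width: 0.0425
gripper_force: 20.6
```

Request:
send_rows([
  {"gripper": 0.2,"linear": [0,0,-0.0005],"delta_rot": [0,0,0]},
  {"gripper": 0.2,"linear": [0,0,-0.001],"delta_rot": [0,0,0]},
  {"gripper": 0.2,"linear": [0,0,-0.001],"delta_rot": [0,0,0]},
])

```text
clock: 8.75
position: [0.5741, 0.0823, 0.0207]
ee_rot: [0.0, 0.989, 0.148, -0.0]
contact_force: [-0.1, -0.7, -0.0]
width: 0.0423
gripper_force: 20.6
```

Request:
send_rows([
  {"gripper": 0.2,"linear": [0,0,-0.0003],"delta_rot": [0,0,0]},
  {"gripper": 0.2,"linear": [0,0,-0.0006],"delta_rot": [0,0,0]},
  {"gripper": 0.2,"linear": [0,0,-0.0006],"delta_rot": [0,0,0]},
])

```text
clock: 9.05
position: [0.5742, 0.0823, 0.0205]
ee_rot: [0.0, 0.989, 0.148, 0.0]
contact_force: [-0.2, -0.0, 2.2]
width: 0.0426
gripper_force: 20.7
```

Request:
send_rows([
  {"gripper": 0.2,"linear": [0,0,-0.0003],"delta_rot": [0,0,0]},
  {"gripper": 0.2,"linear": [0,0,-0.0006],"delta_rot": [0,0,0]},
  {"gripper": 0.2,"linear": [0,0,-0.0006],"delta_rot": [0,0,0]},
])

```text
clock: 9.35
position: [0.5742, 0.0823, 0.0204]
ee_rot: [0.0, 0.989, 0.148, 0.0]
contact_force: [-1.5, 0.4, 5.6]
width: 0.0423
gripper_force: 21.0
```

Request:
send_rows([
  {"gripper": 0.2,"linear": [0,0,0.0006],"delta_rot": [0,0,0]},
  {"gripper": -0.22,"linear": [0,0,0.0008],"delta_rot": [0,0,0]},
  {"gripper": -0.22,"linear": [0,0,0.001],"delta_rot": [0,0,0]},
  {"gripper": -0.22,"linear": [0,0,0.0015],"delta_rot": [0,0,0]},
  {"gripper": -0.22,"linear": [0,0,0.0015],"delta_rot": [0,0,0]},
])

```text
clock: 9.85
position: [0.5742, 0.0823, 0.021]
ee_rot: [0.0, 0.989, 0.148, -0.0]
contact_force: [0.5, 0.1, 0.0]
width: 0.0521
gripper_force: 0.0
```

```bash
python3 - <<'E'
from h import *
c=cam('wrist'); cv2.imwrite('pics/w4.png',c[0]['pixels'])
E
```

```text
(no output)
```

View pics/w4.png

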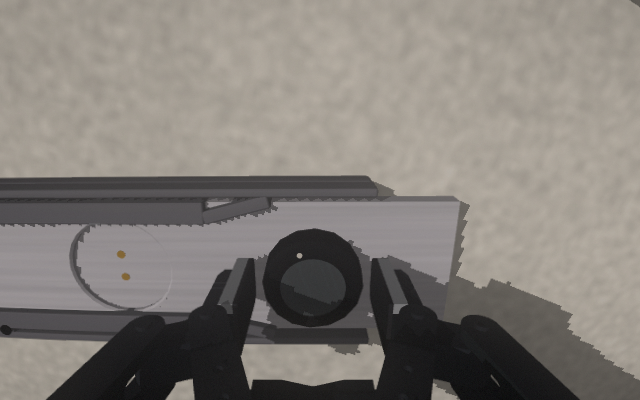

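The puck lies flat and free on the plate at (313,278), close to the middle line. The rails begin on its left and the pocket ring is around (122,266). I'll push gently with the trailing finger.

Request:
send_rows([
  {"gripper": -0.22,"linear": [-0.0006,0.0019,0],"delta_rot": [0,0,0]},
  {"gripper": -0.22,"linear": [-0.0012,0.0038,0],"delta_rot": [0,0,0]},
  {"gripper": -0.22,"linear": [-0.0018,0.0057,0],"delta_rot": [0,0,0]},
  {"gripper": -0.22,"linear": [-0.0024,0.0076,0],"delta_rot": [0,0,0]},
  {"gripper": -0.22,"linear": [-0.0029,0.0096,0],"delta_rot": [0,0,0]},
])

```text
clock: 10.4
position: [0.5712, 0.0921, 0.0211]
ee_rot: [0.0, 0.989, 0.148, -0.0]
contact_force: [0.7, -0.9, -1.2]
width: 0.0521
gripper_force: 0.1
```

Request:
send_rows([
  {"gripper": -0.22,"linear": [-0.0004,0.0014,0],"delta_rot": [0,0,0]},
  {"gripper": -0.22,"linear": [-0.0009,0.0029,0],"delta_rot": [0,0,0]},
  {"gripper": -0.22,"linear": [-0.0013,0.0043,0],"delta_rot": [0,0,0]},
  {"gripper": -0.22,"linear": [-0.0018,0.0057,0],"delta_rot": [0,0,0]},
])

```text
clock: 10.8
position: [0.5695, 0.0977, 0.0212]
ee_rot: [0.0, 0.989, 0.148, 0.0]
contact_force: [0.8, -0.6, -0.1]
width: 0.0525
gripper_force: 0.1
```

Request:
send_rows([
  {"gripper": -0.22,"linear": [-0.0004,0.0014,0],"delta_rot": [0,0,0]},
  {"gripper": -0.22,"linear": [-0.0009,0.0029,0],"delta_rot": [0,0,0]},
  {"gripper": -0.22,"linear": [-0.0013,0.0043,0],"delta_rot": [0,0,0]},
  {"gripper": -0.22,"linear": [-0.0018,0.0057,0],"delta_rot": [0,0,0]},
])

```text
clock: 11.2
position: [0.5677, 0.1034, 0.0211]
ee_rot: [0.0, 0.989, 0.148, 0.0]
contact_force: [-0.1, -0.5, 0.9]
width: 0.0521
gripper_force: 0.1
```

Request:
send_rows([
  {"gripper": -0.22,"linear": [-0.0004,0.0014,0],"delta_rot": [0,0,0]},
  {"gripper": -0.22,"linear": [-0.0009,0.0029,0],"delta_rot": [0,0,0]},
  {"gripper": -0.22,"linear": [-0.0013,0.0043,0],"delta_rot": [0,0,0]},
  {"gripper": -0.22,"linear": [-0.0018,0.0057,0],"delta_rot": [0,0,0]},
])

```text
clock: 11.6
position: [0.5659, 0.1091, 0.0211]
ee_rot: [0.0, 0.989, 0.148, 0.0]
contact_force: [0.4, -0.2, 0.7]
width: 0.0521
gripper_force: 0.1
```

Request:
send_rows([
  {"gripper": -0.22,"linear": [-0.0004,0.0014,0],"delta_rot": [0,0,0]},
  {"gripper": -0.22,"linear": [-0.0009,0.0029,0],"delta_rot": [0,0,0]},
  {"gripper": -0.22,"linear": [-0.0013,0.0043,0],"delta_rot": [0,0,0]},
  {"gripper": -0.22,"linear": [-0.0018,0.0057,0],"delta_rot": [0,0,0]},
])

```text
clock: 12.0
position: [0.5641, 0.1148, 0.0211]
ee_rot: [0.0, 0.989, 0.148, 0.0]
contact_force: [-0.4, -0.7, -0.4]
width: 0.052
gripper_force: 0.1
```

```bash
python3 - <<'E'
from h import *
c=cam('wrist'); cv2.imwrite('pics/w5.png',c[0]['pixels'])
E
```

```text
(no output)
```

View pics/w5.png

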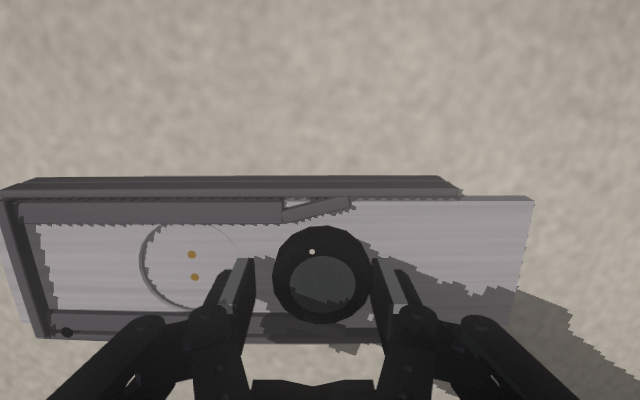

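The puck is at (322,275), touching the trailing finger and entering the channel. The pocket is about 56 mm ahead.

Request:
send_rows([
  {"gripper": -0.22,"linear": [-0.0004,0.0014,0],"delta_rot": [0,0,0]},
  {"gripper": -0.22,"linear": [-0.0009,0.0029,0],"delta_rot": [0,0,0]},
  {"gripper": -0.22,"linear": [-0.0013,0.0043,0],"delta_rot": [0,0,0]},
  {"gripper": -0.22,"linear": [-0.0018,0.0057,0],"delta_rot": [0,0,0]},
])

```text
clock: 12.45
position: [0.5622, 0.1205, 0.0211]
ee_rot: [0.0, 0.989, 0.148, -0.0]
contact_force: [0.3, 0.2, -0.7]
width: 0.0522
gripper_force: 0.1
```

Request:
send_rows([
  {"gripper": -0.22,"linear": [-0.0004,0.0014,0],"delta_rot": [0,0,0]},
  {"gripper": -0.22,"linear": [-0.0009,0.0029,0],"delta_rot": [0,0,0]},
  {"gripper": -0.22,"linear": [-0.0013,0.0043,0],"delta_rot": [0,0,0]},
  {"gripper": -0.22,"linear": [-0.0018,0.0057,0],"delta_rot": [0,0,0]},
])

```text
clock: 12.85
position: [0.5605, 0.1262, 0.0211]
ee_rot: [0.0, 0.989, 0.148, 0.0]
contact_force: [-0.1, 0.1, -0.2]
width: 0.0519
gripper_force: 0.1
```

Request:
send_rows([
  {"gripper": -0.22,"linear": [-0.0004,0.0014,0],"delta_rot": [0,0,0]},
  {"gripper": -0.22,"linear": [-0.0009,0.0029,0],"delta_rot": [0,0,0]},
  {"gripper": -0.22,"linear": [-0.0013,0.0043,0],"delta_rot": [0,0,0]},
  {"gripper": -0.22,"linear": [-0.0018,0.0057,0],"delta_rot": [0,0,0]},
])

```text
clock: 13.25
position: [0.5587, 0.1319, 0.0211]
ee_rot: [0.0, 0.989, 0.148, 0.0]
contact_force: [0.2, -0.9, -1.3]
width: 0.0524
gripper_force: 0.1
```

Request:
send_rows([
  {"gripper": -0.22,"linear": [-0.0004,0.0014,0],"delta_rot": [0,0,0]},
  {"gripper": -0.22,"linear": [-0.0009,0.0029,0],"delta_rot": [0,0,0]},
  {"gripper": -0.22,"linear": [-0.0013,0.0043,0],"delta_rot": [0,0,0]},
  {"gripper": -0.22,"linear": [-0.0018,0.0057,0],"delta_rot": [0,0,0]},
])

```text
clock: 13.65
position: [0.5569, 0.1376, 0.0211]
ee_rot: [0.0, 0.989, 0.148, 0.0]
contact_force: [0.2, -0.2, -0.4]
width: 0.052
gripper_force: 0.1
```

Request:
send_rows([
  {"gripper": -0.22,"linear": [-0.0004,0.0014,0],"delta_rot": [0,0,0]},
  {"gripper": -0.22,"linear": [-0.0009,0.0029,0],"delta_rot": [0,0,0]},
  {"gripper": -0.22,"linear": [-0.0013,0.0043,0],"delta_rot": [0,0,0]},
  {"gripper": -0.22,"linear": [-0.0018,0.0057,0],"delta_rot": [0,0,0]},
])

```text
clock: 14.05
position: [0.5551, 0.1433, 0.0211]
ee_rot: [0.0, 0.989, 0.148, 0.0]
contact_force: [0.2, 0.1, 0.7]
width: 0.0523
gripper_force: 0.1
```

Request:
send_rows([
  {"gripper": -0.22,"linear": [-0.0004,0.0014,0],"delta_rot": [0,0,0]},
  {"gripper": -0.22,"linear": [-0.0009,0.0029,0],"delta_rot": [0,0,0]},
  {"gripper": -0.22,"linear": [-0.0013,0.0043,0],"delta_rot": [0,0,0]},
  {"gripper": -0.22,"linear": [-0.0018,0.0057,0],"delta_rot": [0,0,0]},
])

```text
clock: 14.45
position: [0.5533, 0.149, 0.0211]
ee_rot: [0.0, 0.989, 0.148, 0.0]
contact_force: [0.5, -0.0, -0.6]
width: 0.0521
gripper_force: 0.1
```

Request:
send_rows([
  {"gripper": -0.22,"linear": [-0.0004,0.0014,0],"delta_rot": [0,0,0]},
  {"gripper": -0.22,"linear": [-0.0009,0.0029,0],"delta_rot": [0,0,0]},
  {"gripper": -0.22,"linear": [-0.0013,0.0043,0],"delta_rot": [0,0,0]},
  {"gripper": -0.22,"linear": [-0.0018,0.0057,0],"delta_rot": [0,0,0]},
])

```text
clock: 14.85
position: [0.5515, 0.1547, 0.0211]
ee_rot: [0.0, 0.989, 0.148, 0.0]
contact_force: [-0.5, -0.1, 0.4]
width: 0.0522
gripper_force: 0.2
```

Request:
send_rows([
  {"gripper": -0.22,"linear": [-0.0003,0.001,0],"delta_rot": [0,0,0]},
  {"gripper": -0.22,"linear": [-0.0006,0.0019,0],"delta_rot": [0,0,0]},
  {"gripper": -0.22,"linear": [-0.0009,0.0029,0],"delta_rot": [0,0,0]},
])

```text
clock: 15.15
position: [0.5506, 0.1576, 0.0212]
ee_rot: [0.0, 0.989, 0.148, 0.0]
contact_force: [0.8, -0.0, 0.5]
width: 0.0519
gripper_force: 0.2
```

Request:
send_rows([
  {"gripper": -0.22,"linear": [-0.0003,0.001,0],"delta_rot": [0,0,0]},
  {"gripper": -0.22,"linear": [-0.0006,0.0019,0],"delta_rot": [0,0,0]},
  {"gripper": -0.22,"linear": [-0.0009,0.0029,0],"delta_rot": [0,0,0]},
])

```text
clock: 15.45
position: [0.5497, 0.1604, 0.0211]
ee_rot: [0.0, 0.989, 0.148, -0.0]
contact_force: [-0.7, -0.1, -0.6]
width: 0.052
gripper_force: 0.2
```

Request:
send_rows([
  {"gripper": -0.22,"linear": [-0.0003,0.001,0],"delta_rot": [0,0,0]},
  {"gripper": -0.22,"linear": [-0.0006,0.0019,0],"delta_rot": [0,0,0]},
])

```text
clock: 15.65
position: [0.5491, 0.1624, 0.0212]
ee_rot: [0.0, 0.989, 0.148, 0.0]
contact_force: [-0.2, -0.3, 0.4]
width: 0.0519
gripper_force: 0.2
```

Request:
send_rows([
  {"gripper": -0.22,"linear": [-0.0003,0.001,0],"delta_rot": [0,0,0]},
  {"gripper": -0.22,"linear": [-0.0006,0.0019,0],"delta_rot": [0,0,0]},
])

```text
clock: 15.85
position: [0.5484, 0.1643, 0.0211]
ee_rot: [-0.0, 0.989, 0.148, -0.0]
contact_force: [0.6, -0.4, 0.2]
width: 0.0526
gripper_force: 0.1
```

Request:
send_rows([
  {"gripper": -0.22,"linear": [-0.0003,0.001,0],"delta_rot": [0,0,0]},
  {"gripper": -0.22,"linear": [-0.0005,0.0015,0],"delta_rot": [0,0,0]},
])

```text
clock: 16.05
position: [0.5479, 0.1658, 0.0211]
ee_rot: [0.0, 0.989, 0.148, -0.0]
contact_force: [0.7, 0.2, -0.8]
width: 0.0521
gripper_force: 0.1
```

Request:
send_rows([
  {"gripper": -0.22,"linear": [-0.0003,0.001,0],"delta_rot": [0,0,0]},
  {"gripper": -0.22,"linear": [-0.0005,0.0015,0],"delta_rot": [0,0,0]},
])

```text
clock: 16.25
position: [0.5474, 0.1673, 0.0211]
ee_rot: [0.0, 0.989, 0.148, -0.0]
contact_force: [-0.4, -0.3, 0.3]
width: 0.0522
gripper_force: 0.1
```

Request:
send_rows([
  {"gripper": -0.22,"linear": [-0.0003,0.001,0],"delta_rot": [0,0,0]},
  {"gripper": -0.22,"linear": [-0.0005,0.0015,0],"delta_rot": [0,0,0]},
])

```text
clock: 16.45
position: [0.5469, 0.1688, 0.0211]
ee_rot: [0.0, 0.989, 0.148, -0.0]
contact_force: [-0.2, -0.6, -0.3]
width: 0.0524
gripper_force: 0.1
```

Request:
send_rows([
  {"gripper": -0.22,"linear": [-0.0003,0.001,0],"delta_rot": [0,0,0]},
  {"gripper": -0.22,"linear": [-0.0005,0.0015,0],"delta_rot": [0,0,0]},
])

```text
clock: 16.65
position: [0.5464, 0.1703, 0.0211]
ee_rot: [0.0, 0.989, 0.148, -0.0]
contact_force: [-0.1, -0.3, -1.0]
width: 0.0521
gripper_force: 0.1
```

Request:
send_rows([
  {"gripper": -0.22,"linear": [-0.0003,0.001,0],"delta_rot": [0,0,0]},
  {"gripper": -0.22,"linear": [-0.0005,0.0015,0],"delta_rot": [0,0,0]},
])

```text
clock: 16.85
position: [0.546, 0.1718, 0.0211]
ee_rot: [0.0, 0.989, 0.148, 0.0]
contact_force: [-0.8, -0.2, -0.6]
width: 0.0521
gripper_force: 0.1
```

Request:
send_rows([
  {"gripper": -0.22,"linear": [-0.0003,0.001,0],"delta_rot": [0,0,0]},
  {"gripper": -0.22,"linear": [-0.0005,0.0015,0],"delta_rot": [0,0,0]},
])

```text
clock: 17.05
position: [0.5455, 0.1733, 0.0211]
ee_rot: [0.0, 0.989, 0.148, 0.0]
contact_force: [-0.7, -0.3, 0.0]
width: 0.052
gripper_force: 0.1
```

Request:
send_rows([
  {"gripper": -0.22,"linear": [-0.0003,0.001,0],"delta_rot": [0,0,0]},
  {"gripper": -0.22,"linear": [-0.0005,0.0015,0],"delta_rot": [0,0,0]},
])

```text
clock: 17.25
position: [0.545, 0.1748, 0.0212]
ee_rot: [0.0, 0.989, 0.148, 0.0]
contact_force: [0.3, 0.3, -0.4]
width: 0.0522
gripper_force: 0.1
```

```bash
python3 - <<'E'
from h import *
c=cam('wrist'); cv2.imwrite('pics/w6.png',c[0]['pixels'])
E
```

```text
(no output)
```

View pics/w6.png

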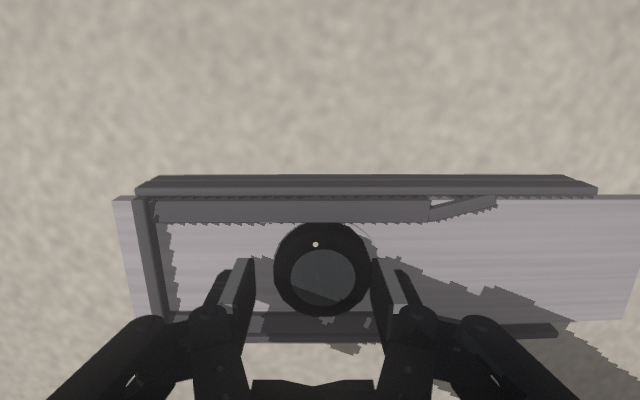

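The puck is at (322,270) and the pocket centre is about column 316, so it is 1 to 3 mm from dropping. I'll continue in 1 mm steps.

Request:
send_rows([
  {"gripper": -0.22,"linear": [-0.0001,0.0005,0],"delta_rot": [0,0,0]},
  {"gripper": -0.22,"linear": [-0.0003,0.001,0],"delta_rot": [0,0,0]},
])

```text
clock: 17.5
position: [0.5447, 0.1752, 0.0211]
ee_rot: [0.001, 0.989, 0.148, -0.0]
contact_force: [0.4, -2.9, 0.5]
width: 0.0522
gripper_force: 1.4
```

Request:
send_rows([
  {"gripper": -0.22,"linear": [-0.0001,0.0005,0],"delta_rot": [0,0,0]},
  {"gripper": -0.22,"linear": [-0.0003,0.001,0],"delta_rot": [0,0,0]},
])

```text
clock: 17.7
position: [0.5444, 0.1755, 0.0212]
ee_rot: [0.001, 0.989, 0.148, -0.0]
contact_force: [1.2, -5.9, 1.4]
width: 0.0521
gripper_force: 3.2
```

Force rises sharply to 6 N. I'll hold there briefly, then ease off.

Request:
send_rows([
  {"gripper": -0.22,"linear": [0,0,0],"delta_rot": [0,0,0]},
  {"gripper": -0.22,"linear": [0,0,0],"delta_rot": [0,0,0]},
  {"gripper": -0.22,"linear": [0,0,0],"delta_rot": [0,0,0]},
  {"gripper": -0.22,"linear": [0,0,0],"delta_rot": [0,0,0]},
  {"gripper": -0.22,"linear": [0,0,0],"delta_rot": [0,0,0]},
  {"gripper": -0.22,"linear": [0,0,0],"delta_rot": [0,0,0]},
  {"gripper": -0.22,"linear": [0,0,0],"delta_rot": [0,0,0]},
  {"gripper": -0.22,"linear": [0,0,0],"delta_rot": [0,0,0]},
])

```text
clock: 18.5
position: [0.5444, 0.1755, 0.0212]
ee_rot: [0.001, 0.989, 0.148, -0.0]
contact_force: [-0.2, -5.7, -0.0]
width: 0.0523
gripper_force: 2.7
```

```bash
python3 - <<'E'
from h import *
cv2.imwrite('pics/w7.png',cam('wrist')[0]['pixels'])
T=[cv2.imread(f'pics/w{i}.png',0) for i in(4,5,6,7)]
for g in T:
    col=np.where(g[200:340,318]<55)[0]+200
    d=np.abs(np.diff(g[200:345,318].astype(int))); print(col.min(),[(int(i)+200,int(d[i])) for i in np.where(d>9)[0]])
    m=((g>50)&(g<75)).astype(np.uint8)
E
```

```text
230 [(200, 11), (201, 31), (228, 87), (229, 18), (259, 16), (300, 13), (325, 20), (326, 27), (327, 25), (328, 10), (343, 56)]
227 [(201, 13), (214, 23), (215, 43), (225, 93), (226, 20), (255, 20), (300, 11), (323, 18), (342, 22), (343, 52)]
223 [(200, 18), (221, 26), (222, 26), (242, 59), (244, 33), (245, 27), (249, 19), (294, 15), (316, 16), (341, 23), (342, 57), (343, 35)]
222 [(220, 15), (221, 34), (240, 38), (241, 91), (245, 117), (246, 14), (248, 25), (297, 13), (315, 16), (341, 57), (342, 50)]
```

The silhouette went from 98 px to 94 px and the visible side wall shrank, so the puck has dropped and the pocket wall holds it at about 5.7 N. Now I'll ease back, open and lift clear.

Request:
send_rows([
  {"gripper": -0.22,"linear": [0.0005,-0.0015,0],"delta_rot": [0,0,0]},
  {"gripper": -0.22,"linear": [0.001,-0.0035,0],"delta_rot": [0,0,0]},
  {"gripper": -0.22,"linear": [0.0015,-0.005,0],"delta_rot": [0,0,0]},
  {"gripper": -0.45,"linear": [0.0015,-0.005,0],"delta_rot": [0,0,0]},
  {"gripper": -0.45,"linear": [0.0015,-0.005,0],"delta_rot": [0,0,0]},
  {"gripper": -0.45,"linear": [0.0015,-0.005,0],"delta_rot": [0,0,0]},
])

```text
clock: 19.15
position: [0.5459, 0.1719, 0.0211]
ee_rot: [-0.0, 0.989, 0.148, 0.0]
contact_force: [-0.1, 1.2, 0.0]
width: 0.0618
gripper_force: 0.0
```

Request:
send_rows([
  {"gripper": -0.45,"linear": [0,0,0.005],"delta_rot": [0,0,0]},
  {"gripper": -0.45,"linear": [0,0,0.015],"delta_rot": [0,0,0]},
  {"gripper": -0.45,"linear": [0,0,0.035],"delta_rot": [0,0,0]},
  {"gripper": -0.45,"linear": [0,0,0.06],"delta_rot": [0,0,0]},
  {"gripper": -0.45,"linear": [-0.03,0,0.085],"delta_rot": [0,0,0]},
  {"gripper": -0.45,"linear": [-0.05,0,0.1],"delta_rot": [0,0,0]},
  {"gripper": -0.45,"linear": [-0.05,0,0.1],"delta_rot": [0,0,0]},
  {"gripper": -0.45,"linear": [-0.05,0,0.1],"delta_rot": [0,0,0]},
])

```text
clock: 19.95
position: [0.4966, 0.1719, 0.1222]
ee_rot: [0.0, 0.989, 0.148, 0.002]
contact_force: [0.4, 0.7, -0.1]
width: 0.0622
gripper_force: 0.0
```

```bash
python3 - <<'E'
from h import *
print(get_state()['clock'],get_state()['contact_force'])
w=cam('wrist')[0]['pixels'];s=cam('side')[0]['pixels']
out=np.zeros((600,800,3),np.uint8); out[:360]=cv2.resize(w[20:290],None,fx=1.25,fy=4/3)[:360]
out[360:600,:480]=cv2.resize(s[138:198,220:340],(480,240),interpolation=cv2.INTER_CUBIC)
cv2.imwrite('pics/w8.png',out)
E
```

```text
19.95 [ 0.38072657  0.72226065 -0.07738708]
```

View pics/w8.png

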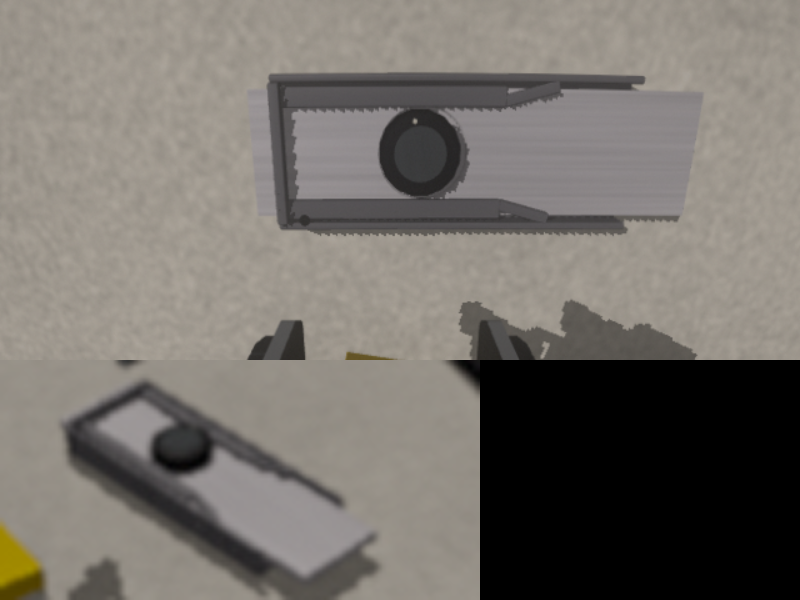

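The puck sits flat inside the pocket ring, against its far wall, with the ring just visible on its trailing side near (460,130). The gripper is clear and force is about zero.

```bash
python3 -c "
from rig import sign_off; print(sign_off())"
```

```text
the job is handed in; nothing more can be done
None
```

The puck is on charge: I laid it on the open end and slid it along the plate until it dropped into the pocket. I pressed it there with about 6 N for a second, then let go and handed the job in at about 20 s.

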